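# Make up two guest trays

### The job

Make up the two guest trays. On the wooden tray, stand upright side by side, between its two upright ends, the two tea cartons that together fill that gap snugly, and set the honey jar (yellow lid) on the dark round inlay. In the middle of the white tray lay the cork coaster and stand the blue cup upright, centred on it; leave the third carton and the red-lidded jam jar standing where they are, and let go of everything.

Things in the scene. Friction and masses are not known exactly. Their poses are not given: they have to be found in the camera images.
- wooden_tray: Fixed wooden tray, 260 (x) by 170 mm (y); origin: centre of underside, z up. Floor 8 mm up, rim 6 mm above it. Two upright ends across x (44 mm wide in y, 6 thick, outward lips to 39 mm above floor) leave a 78 mm gap, inner faces at x = +19 and +97, open at both y sides: cartons stand with thickness along x, held by their 56 mm ends. Dark round inlay, flush, 70 mm across, centre x = -70, y = 0.
- white_tray: empty white plastic tray, fixed to the counter, 180 by 180 mm; floor 8 mm above the counter, rim 8 mm wide and 6 mm above the floor. Origin: centre of its underside; z up.
- green_carton: green tea carton with a paper label on each broad face, standing on the counter: 24 mm thick (its x axis), 56 mm long (its y axis), 60 mm tall; about 60 g; stiff, the edges rounded 2 mm. Origin: centre of its underside; z up.
- purple_carton: purple tea carton with a paper label on each broad face, standing on the counter: 36 mm thick (its x axis), 56 mm long (its y axis), 60 mm tall; about 90 g; stiff, the edges rounded 2 mm. Origin: centre of its underside; z up.
- orange_carton: orange tea carton with a paper label on each broad face, standing on the counter: 48 mm thick (its x axis), 56 mm long (its y axis), 60 mm tall; about 120 g; stiff, the edges rounded 2 mm. Origin: centre of its underside; z up.
- honey_jar: closed round amber glass jar with a yellow lid, about 54 mm across, 68 mm tall, about 220 g, standing. Origin: centre of its underside; z up.
- jam_jar: closed round dark red jar with a red lid, about 54 mm across, 68 mm tall, standing; to be left alone. Origin: centre of its underside; z up.
- coaster: chunky round cork coaster lying flat, 56 mm across, 18 mm thick, about 30 g. Origin: centre of its underside; z up.
- cup: small blue cup without a handle, open at the top, 58 mm across its rim, 60 mm tall, narrower at the foot, about 150 g, standing. Origin: centre of its underside; z up.
Not all that is in view belongs to the job. Several things have the shape of the green_carton; the one meant has the colours described above. What is shaped like the orange_carton but pink or turquoise is not meant.

How it is judged:
At the end, for the whole second after the job is handed in: Green and orange cartons upright on the tray floor in the gap (within 12 mm across), honey within 12 mm of the inlay's centre each way, coaster within 15 mm of the white tray's middle, cup on it within 10 mm, all upright, released, still; purple carton and jam upright within 30 mm of the start (x of green_carton in the frame of wooden_tray between 0.029 and 0.087 m and y of green_carton in the frame of wooden_tray between -0.012 and 0.012 m and z of green_carton in the frame of wooden_tray between 0.004 and 0.012 m and angle between each of green_carton, orange_carton, honey_jar, coaster, cup's own z axis and vertical below 0.1 rad and angle between the x axis of each of green_carton, orange_carton and the x axis of wooden_tray, either way round below 0.17 rad and linear speed of each of green_carton, orange_carton, honey_jar, coaster, cup below 0.02 m/s and angular speed of each of green_carton, orange_carton, honey_jar, coaster, cup below 0.2 rad/s and x of orange_carton in the frame of wooden_tray between 0.041 and 0.075 m and y of orange_carton in the frame of wooden_tray between -0.012 and 0.012 m and z of orange_carton in the frame of wooden_tray between 0.004 and 0.012 m and x of honey_jar in the frame of wooden_tray between -0.082 and -0.058 m and y of honey_jar in the frame of wooden_tray between -0.012 and 0.012 m and z of honey_jar in the frame of wooden_tray between 0.004 and 0.012 m and horizontal distance between coaster and white_tray below 0.015 m and z of coaster in the frame of white_tray between 0.004 and 0.012 m and horizontal distance between cup and coaster below 0.01 m and z of cup in the frame of coaster between 0.014 and 0.022 m and distance of each of purple_carton, jam_jar from where it was at the start of the episode below 0.03 m and angle between each of purple_carton, jam_jar's own z axis and vertical below 0.2 rad); the robot touches nothing.
It fails at once if the purple carton or the jam jar is knocked over or carried off (distance of any of purple_carton, jam_jar from where it was at the start of the episode above 0.04 m or angle between any of purple_carton, jam_jar's own z axis and vertical above 0.5 rad).
It also fails if it takes over 122 s, if anything falls off the work surface, if the arm or the gripper's body presses on something with over 40 N, if the wrist force passes 120 N, or if a joint passes its speed limit or range.

### The arm

A 6-joint arm with a two-finger parallel gripper is mounted at the origin on the work surface. World frame = base frame: x ahead of the robot, y to its left, z up, the work surface at z = 0. Lengths are in m, angles in rad, forces in N, time in s.
With the tool pointing down it reaches from about 0.375 to 0.9 m from the base axis. Payload 3.1 kg.
Tool frame: the origin (TCP) lies midway between the tips of the shut fingers; the grasp point (between the pads) lies 19 mm behind it; z points along the fingers, y is the line along which they close (so a half turn about z gives the same grasp; the last joint's range is limited). The gripper opens to 85 mm and grips with 20 to 120 N. Pads are 22 mm wide; open, the fingers measure 114 mm over their backs; the gripper's body (76 mm by 85 mm) begins 54 mm behind the grasp point. The pads swing forward as they close: fully open they stand 13 mm farther back than shut.
Start: joints at [0.985, 0.527, 1.433, -0, 1.181, -0.178], TCP at [0.248, 0.574, 0.231] pointing down, gripper open.
Joint ranges: [-3.08, 3.08], [-0.75, 2.2], [0.22, 2.44], [-1.43, 4.57], [0, 2.65], [-2.85, 2.85]. Speed limits (rad/s): [2.79, 2.79, 3.14, 3.14, 3.14, 3.14].

### API

Orientations are given as a unit quaternion [x, y, z, w].
In Python, from station import manip gives the robot as it stands.
- The arm moves only by the tool drive_tool, never from a script. Its argument "motion" is a list that holds one entry, the list of rows, each a list of 5 numbers: the finger opening in mm, from 0 to 85.4, then the shift along the tool's x, y, z in units of 30 mm (1.0 is 30 mm), then the turn about the tool's z in units of 8 degrees (1.0 is 8 degrees). In form: [[[fingers, x, y, z, yaw], ...]]. A call has 1 to 10 rows; each row is the pose to reach, as a shift and turn from the pose commanded when the call began, along the tool's axes at that moment; what a row does not reach only later rows make up. A row lasts 1/10 s, in which the tool goes at most 50 mm and 8.59 degrees, less where a joint would pass 70% of its speed; a pose out of reach is approached as far as the arm can. A call with a gripper value outside its range is refused whole. The fingers move at their own pace and stop on an object; "squeeze" is the grip in N (left out, the last holds). Time passes only in rows, so rows that repeat a pose let the fingers close. It gives the time, the measured TCP pose, the force, the opening and the grip force at its end, in the units of the state.
- manip.sense(): the state, without advancing time (a new reading comes with each control period).
- manip.snapshot(name): name is "scene" or "top" or "wrist"; returns the picture (384x512x3 uint8, red, green, blue); there is no depth.
- manip.camera_model(name): a dict with "fov_y" (degrees; the focal length in pixels is half the picture's height over the tangent of half this angle, whatever the lens; pixels are square), "cx", "cy" (the principal point, pixels), "k1" (the pictures are not rectified: a ray, as slopes to the right and down, at radius r is drawn at 1 + k1 r^2 times it, then the intrinsics apply), "origin" and "orientation" of the camera in the world. Camera axes: x right, y up, looking along -z (the intrinsics and any distortion apply to the point x, -y, -z); pixel columns grow to the right and rows downward; lengths in m; the calibration is good to about 2 mm. A picture is of the moment at which its call begins: read the wrist's pose just before it. camera_model takes no time and is no camera call; for the wrist camera it gives the pose at the moment of the call.
- manip.sign_off(): hands the job in; it is judged then, once.
The state is a dict: "t": time; "q": joint angles; "qd": joint speeds; "tau": joint torques, N m; "tcp_pos": TCP position; "tool_rot": TCP orientation; "force": force on the tool from outside, world axes, zero at the start; "ft_torque": the same for the moment, N m; "finger_gap": opening from 0.0 (shut) to 1.0 (fully open); "gripper_force": force on a finger pad.
Only numpy, scipy, OpenCV 4.12 (cv2) and the standard library are available. Lean on these libraries where they do the work, as an engineer would, in place of code of your own. Each camera call takes 0.05 s, during which the arm holds its last target. There are 200 camera calls.

## Working session

There is one attempt and no reset: what is moved stays moved. The work goes in short steps, Python scripts to look and compute and a tool call to move; the robot and the scene stay as the last step left them, time stands still between calls to the robot, and variables do not carry over. Pictures are saved under pics/ and viewed, at most 14 in all, crops included, and the job is handed in when it is done.

Besides the shell and the picture viewer there is one more tool, called as name(argument=value, ...) on one line, values as JSON. drive_tool: Moves the arm, as the interface text tells. Its arguments: {"type":"object","properties":{"motion":{"type":"array","items":{"type":"array","items":{"type":"array","items":{"type":"number"}}}},"squeeze":{"type":"number"}},"required":["motion"]}

```bash
mkdir -p pics; cat > h.py <<'E'
import numpy as np, cv2
from station import manip
from scipy.spatial.transform import Rotation as R
def snap(n,f=None):
    c=manip.camera_model(n); im=manip.snapshot(n)
    if f: cv2.imwrite('pics/'+f+'.png',im[:,:,::-1])
    return im,c
def ray(c,u,v):
    f=192/np.tan(np.radians(c['fov_y'])/2)
    K=np.array([[f,0,c['cx']],[0,f,c['cy']],[0,0,1.]])
    p=cv2.undistortPoints(np.array([[[u,v]]],float),K,np.array([c['k1'],0,0,0.]))[0,0]
    d=R.from_quat(c['orientation']).apply([p[0],-p[1],-1]); return np.array(c['origin']),d
def plane(c,u,v,z):
    o,d=ray(c,u,v); return o+d*(z-o[2])/d[2]
def tri(a,b):
    (o1,d1),(o2,d2)=a,b
    s=np.linalg.lstsq(np.c_[d1,-d2],o2-o1,rcond=None)[0]
    p,q=o1+s[0]*d1,o2+s[1]*d2; return (p+q)/2,np.linalg.norm(p-q)
def proj(c,P):
    f=192/np.tan(np.radians(c['fov_y'])/2)
    x=R.from_quat(c['orientation']).inv().apply(np.array(P)-c['origin']); s=np.array([x[0],-x[1]])/-x[2]
    s=s*(1+c['k1']*(s@s)); return s*f+[c['cx'],c['cy']]
E
python3 - <<'E'
from h import *
for n in('scene','top','wrist'):
    im,c=snap(n,n+'0'); print(n,c,im.shape)
    if n!='wrist': cv2.imwrite(f'pics/{n}0b.png',cv2.resize(im[:,:,::-1],(800,600),interpolation=cv2.INTER_CUBIC))
print(manip.sense())
E
```

```text
scene {'fov_y': 54.02807777984544, 'cx': 259.98264934963214, 'cy': 189.14315595537013, 'k1': -0.09901498882173289, 'origin': array([ 1.24340456, -0.33274522,  0.70018078]), 'orientation': array([0.34795743, 0.22494421, 0.49374042, 0.76455616])} (384, 512, 3)
top {'fov_y': 45.248055248333316, 'cx': 260.1581770753688, 'cy': 189.8765039285054, 'k1': -0.05705799396097618, 'origin': array([0.40373271, 0.00417508, 1.08772195]), 'orientation': array([ 0.04085767, -0.05024542, -0.70358501,  0.707654  ])} (384, 512, 3)
wrist {'fov_y': 59.07985953685617, 'cx': 260.85647974226555, 'cy': 194.14675805521705, 'k1': -0.056448740719141015, 'origin': array([0.17694145, 0.60454175, 0.37273544]), 'orientation': array([-0.12730285, -0.08243056,  0.54293815,  0.8259645 ])} (384, 512, 3)
{'t': 0.15, 'q': array([ 9.84461019e-01,  5.28263909e-01,  1.43361105e+00, -6.28897949e-05,
        1.18141127e+00, -1.78506418e-01]), 'qd': array([-9.45224265e-04, -2.78184820e-03, -1.20572864e-03,  1.52268321e-03,
        1.62801833e-03, -8.97834879e-05]), 'tau': array([ 1.64762372e-03, -4.42742050e+01, -1.78276491e+01, -2.36689339e-04,
        5.51774923e-03,  5.41141617e-06]), 'tcp_pos': array([0.24756604, 0.57327281, 0.23055051]), 'tool_rot': array([ 2.02492429e-01,  9.79283462e-01, -7.96474569e-04, -2.89014851e-04]), 'force': array([0.43436008, 0.88478619, 0.55582188]), 'ft_torque': array([ 0.02277192, -0.03253328,  0.0419316 ]), 'gripper_force': 0.0, 'finger_gap': 0.9960668739366506}
```

View pics/top0b.png

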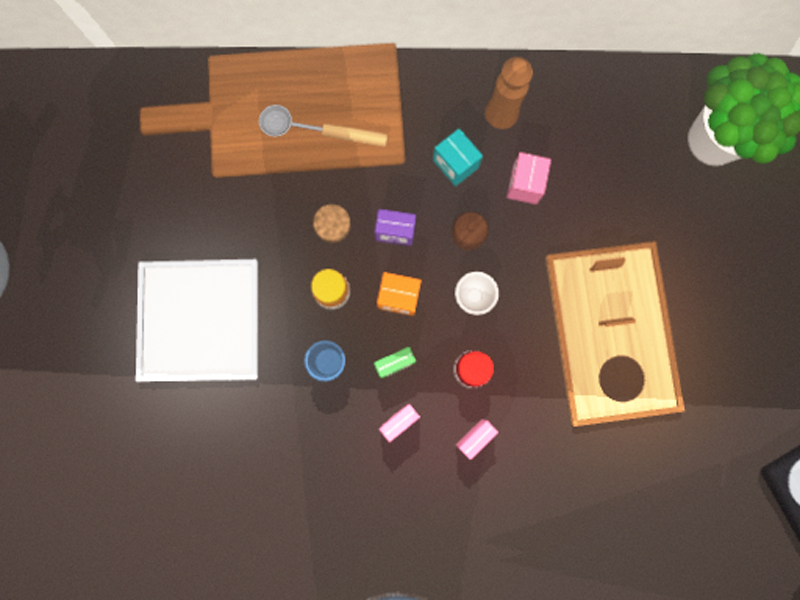

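View pics/scene0b.png

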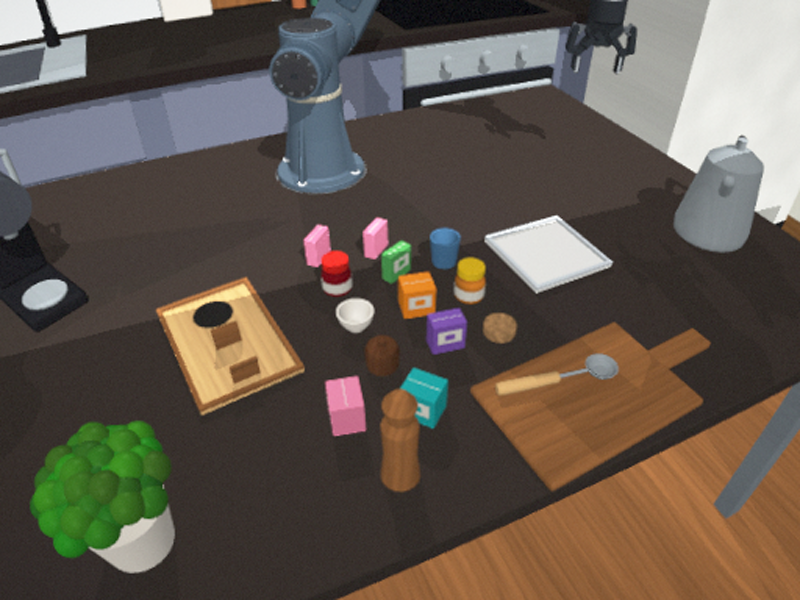

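Top view (800 px frame): green carton at (395,362), with pink look-alikes at (399,423) and (477,439). Orange carton is at (399,294), with turquoise (458,158) and pink (529,178) look-alikes. Honey with yellow lid is at (330,289); the red jam jar is at (474,369). Cork coaster is at (331,223), not the brown round thing at (470,230). Blue cup is at (325,361), not the white bowl at (476,293). Wooden tray is at about (615,333) and white tray at (197,320).

```bash
cat >> h.py <<'E'
MASK={'green':((45,90,60),(80,255,255)),'orange':((8,180,120),(19,255,255)),'purple':((125,90,50),(150,255,255)),
'yellow':((21,150,110),(32,255,255)),'red':((0,200,100),(4,255,255)),'blue':((98,110,50),(115,255,255)),'cork':((8,80,90),(18,190,255))}
def comps(im,k,amin=60):
    h=cv2.cvtColor(im,cv2.COLOR_RGB2HSV); m=cv2.inRange(h,*map(np.array,MASK[k]))
    m=cv2.morphologyEx(m,cv2.MORPH_CLOSE,np.ones((3,3)))
    cs,_=cv2.findContours(m,cv2.RETR_EXTERNAL,cv2.CHAIN_APPROX_NONE)
    return sorted([c for c in cs if cv2.contourArea(c)>amin],key=cv2.contourArea,reverse=True)
E
python3 - <<'E'
from h import *
np.set_printoptions(precision=3,suppress=True)
I={n:cv2.imread(f'pics/{n}0.png')[:,:,::-1].copy() for n in('top','scene')}
C={n:manip.camera_model(n) for n in I}
for k in MASK:
    for n in I:
        for c in comps(I[n],k)[:4]:
            M=cv2.moments(c);u,v=M['m10']/M['m00'],M['m01']/M['m00']
            r=cv2.minAreaRect(c);print(k,n,cv2.contourArea(c),np.round([u,v],1),np.round(r[1],1),round(r[2]),plane(C[n],u,v,.05)[:2])
a=I['top'][120:300,190:320];b=I['scene'][130:240,190:345]
a=cv2.resize(a,(400,554),interpolation=cv2.INTER_CUBIC);b=cv2.resize(b,(400,284),interpolation=cv2.INTER_CUBIC)
w=I['top'][150:280,340:445]; w=cv2.resize(w,(400,495))[:270]
o=np.zeros((554,800,3),np.uint8);o[:,:400]=a;o[:284,400:]=b;o[284:,400:]=w
cv2.imwrite('pics/crop1.png',o[:,:,::-1])
E
```

```text
green top 3310.0 [482.6  67.9] [70. 60.] 90 [ 0.839 -0.545]
green top 255.5 [252.  231.4] [11.3 25.9] 65 [0.444 0.009]
green scene 5484.5 [ 63.4 310.4] [74.7 95.4] 58 [ 0.735 -0.53 ]
green scene 366.5 [252.9 167. ] [27. 18.] 90 [ 0.468 -0.005]
orange top 504.5 [255.  186.6] [25.1 23.5] 12 [0.546 0.002]
orange scene 578.5 [266.4 188.2] [29. 23.] 90 [ 0.566 -0.009]
orange scene 86.5 [300.4 181.6] [ 8. 17.] 90 [0.579 0.086]
purple top 379.5 [252.6 143.3] [25.  20.4] 8 [0.646 0.009]
purple scene 607.0 [285.4 211.4] [29. 25.] 90 [ 0.664 -0.003]
yellow top 340.5 [209.7 182.3] [21.2 20.5] 45 [0.555 0.106]
yellow scene 206.5 [301.2 171.8] [17. 15.] 0 [0.543 0.109]
red scene 178.5 [214.2 167.7] [14. 16.] 90 [ 0.426 -0.106]
blue top 249.5 [210.6 232.6] [18.7 24.2] 87 [0.441 0.101]
blue scene 363.0 [284.1 158.2] [25. 18.] 90 [0.467 0.094]
cork top 15945.5 [393.8 224.7] [163.3 134.5] 73 [ 0.461 -0.313]
cork top 10327.5 [188.4  70.6] [ 79.4 168.7] 86 [0.821 0.161]
cork top 875.5 [325.5  59.3] [22.1 48.1] 22 [ 0.852 -0.163]
cork top 460.5 [212.  142.4] [24.7 24. ] 45 [0.648 0.102]
cork scene 18130.0 [408.2 341.7] [295. 136.] 0 [1.064 0.047]
cork scene 8883.0 [377.  255.6] [ 84.1 148.7] 60 [0.873 0.118]
cork scene 4845.0 [145.2 219.9] [75.5 72.9] 66 [ 0.551 -0.326]
cork scene 1322.5 [255.3 282. ] [65.1 24.1] 88 [ 0.824 -0.154]
```

View pics/crop1.png

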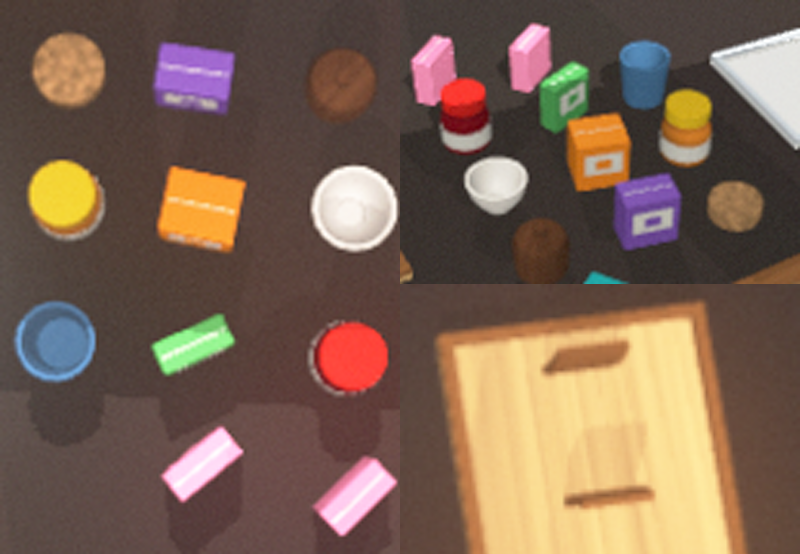

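Crop confirms the choices: green carton with label, orange carton, yellow-lid honey jar, blue cup and flat cork coaster. Next I'll measure the trays and work out the wrist camera's geometry.

```bash
cat >> h.py <<'E'
def goto(x,y,z,yaw):
    "units for a move of TCP to x,y,z with tool y at world angle yaw deg (mod 180)"
    s=manip.sense(); T=R.from_quat(s['tool_rot']); d=T.inv().apply(np.array([x,y,z])-s['tcp_pos'])/.03
    Y=T.apply([0,1,0]); cur=np.degrees(np.arctan2(Y[1],Y[0])); t=(cur-yaw+90)%180-90
    print('cur',np.round(s['tcp_pos'],4),round(cur,1),'-> xyz',np.round(d,2),'yaw',round(t/8,2),'F',np.round(s['force'],1),'gap',round(s['finger_gap']*85.4,1),'t',round(s['t'],1))
E
python3 - <<'E'
from h import *
np.set_printoptions(precision=3,suppress=True)
I={n:cv2.imread(f'pics/{n}0.png')[:,:,::-1].copy() for n in('top','scene')}
C={n:manip.camera_model(n) for n in I}
w=manip.camera_model('wrist'); s=manip.sense()
T=R.from_quat(s['tool_rot']); CR=R.from_quat(w['orientation'])
print('cam off tool',T.inv().apply(w['origin']-s['tcp_pos']),'view',T.inv().apply(CR.apply([0,0,-1])),'right',T.inv().apply(CR.apply([1,0,0])))
def quad(m,lo):
    cs,_=cv2.findContours(m,cv2.RETR_EXTERNAL,cv2.CHAIN_APPROX_NONE)
    for c in cs:
        if cv2.contourArea(c)>lo:
            r=cv2.convexHull(c)
            for e in np.linspace(2,30,57):
                q=cv2.approxPolyDP(r,e,True)
                if len(q)==4: break
            yield cv2.contourArea(c),q[:,0]
for n in I:
    h=cv2.cvtColor(I[n],cv2.COLOR_RGB2HSV)
    for a,q in quad(cv2.morphologyEx(cv2.inRange(h,np.array((0,0,150)),np.array((180,40,255))),cv2.MORPH_OPEN,np.ones((3,3))),2000): 
        print(n,'white',a,q.tolist()); print(np.array([plane(C[n],*p,.014)[:2] for p in q]))
    for a,q in quad(cv2.morphologyEx(cv2.inRange(h,np.array((5,70,95)),np.array((28,230,255))),cv2.MORPH_OPEN,np.ones((3,3))),4000):
        print(n,'wood',a,q.tolist()); print(np.array([plane(C[n],*p,.014)[:2] for p in q]))
E
```

```text
cam off tool [ 0.077  0.001 -0.142] view [-0.3   -0.     0.954] right [-0.  1.  0.]
top white 5843.0 [[163, 166], [164, 242], [87, 244], [89, 167]]
[[0.598 0.22 ]
 [0.42  0.212]
 [0.413 0.392]
 [0.595 0.397]]
top white 15500.5 [[511, 0], [511, 35], [0, 30], [0, 0]]
[[ 1.041 -0.655]
 [ 0.944 -0.646]
 [ 0.943  0.645]
 [ 1.025  0.654]]
top wood 14547.5 [[420, 154], [467, 265], [331, 303], [349, 163]]
[[ 0.632 -0.394]
 [ 0.368 -0.496]
 [ 0.282 -0.174]
 [ 0.609 -0.221]]
top wood 10269.0 [[253, 30], [256, 105], [89, 82], [134, 35]]
[[0.942 0.01 ]
 [0.749 0.001]
 [0.806 0.409]
 [0.928 0.305]]
scene white 2176.0 [[390, 166], [342, 186], [311, 150], [357, 138]]
[[0.59  0.393]
 [0.608 0.207]
 [0.42  0.216]
 [0.422 0.391]]
scene white 12768.5 [[511, 140], [374, 65], [403, 0], [511, 0]]
[[ 0.647  0.892]
 [-0.054  0.83 ]
 [-0.96   1.805]
 [-0.768  2.811]]
scene wood 18104.0 [[503, 250], [511, 276], [511, 383], [218, 383]]
[[ 0.975  0.438]
 [ 1.038  0.391]
 [ 1.21   0.189]
 [ 0.972 -0.293]]
scene wood 8841.5 [[453, 218], [447, 259], [355, 313], [301, 250]]
[[ 0.838  0.404]
 [ 0.933  0.288]
 [ 0.955  0.01 ]
 [ 0.763 -0.011]]
scene wood 4830.5 [[158, 177], [194, 237], [128, 264], [100, 197]]
[[ 0.354 -0.257]
 [ 0.62  -0.228]
 [ 0.638 -0.392]
 [ 0.373 -0.425]]
```

drive_tool(motion=[[[70,-13.7,-10.5,-0.67,2.7],[70,-13.7,-10.5,-0.67,2.7],[70,-13.7,-10.5,-0.67,2.7],[70,-13.7,-10.5,-0.67,2.7],[70,-13.7,-10.5,-0.67,2.7],[70,-13.7,-10.5,-0.67,2.7],[70,-13.7,-10.5,-0.67,2.7],[70,-13.7,-10.5,-0.67,2.7],[70,-13.7,-10.5,-0.67,2.7],[70,-13.7,-10.5,-0.67,2.7]]], squeeze=30)

```text
t: 1.15
tcp_pos: [0.4918, 0.1356, 0.2507]
tool_rot: [0.382, 0.924, 0.0, -0.0]
force: [0.8, 1.2, -0.9]
finger_gap: 0.822
gripper_force: 0.0
```

drive_tool(motion=[[[70,0,0,0,0],[70,0,0,0,0],[70,0,0,0,0]]])

```text
t: 1.45
tcp_pos: [0.4903, 0.1381, 0.2503]
tool_rot: [0.382, 0.924, -0.0, -0.001]
force: [-0.5, -0.2, 0.5]
finger_gap: 0.82
gripper_force: 0.0
```

```bash
python3 - <<'E'
from h import *
im,c=snap('wrist','w1'); goto(.5,.12,.25,45); np.save('w1.npy',c,allow_pickle=True)
E
```

```text
cur [0.4902 0.1385 0.2504] 45.1 -> xyz [-0.67 -0.21  0.01] yaw 0.02 F [-1.2  0.3  0.1] gap 70.0 t 1.5
```

View pics/w1.png

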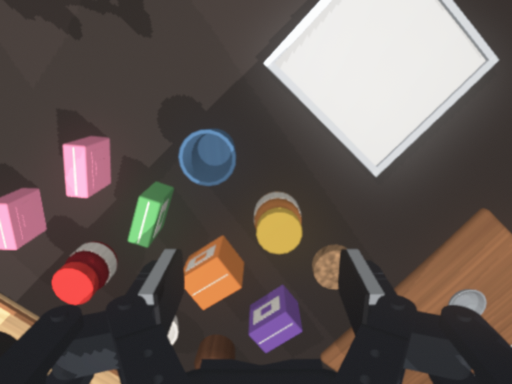

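Wrist view: cup (208,157), green (150,214), orange (213,272), honey lid (278,230). The coaster at (333,267) is half hidden by a finger, and the white tray is at the upper right. I'll take a second view farther out.

drive_tool(motion=[[[70,-3.5,2.6,0,0],[70,-3.5,2.6,0,0],[70,-3.5,2.6,0,0],[70,-3.5,2.6,0,0],[70,-3.5,2.6,0,0],[70,-3.5,2.6,0,0],[70,-3.5,2.6,0,0]]])

```text
t: 2.2
tcp_pos: [0.6192, 0.1195, 0.2508]
tool_rot: [0.382, 0.924, -0.0, -0.001]
force: [0.3, -0.3, 1.2]
finger_gap: 0.824
gripper_force: 0.0
```

```bash
python3 - <<'E'
from h import *
im,c=snap('wrist','w2'); goto(.648,.102,.15,45); np.save('w2.npy',c,allow_pickle=True)
I={1:cv2.imread('pics/w1.png')[:,:,::-1].copy(),2:im}
for i in I:
  for k in('green','orange','yellow','blue','cork'):
    for c in comps(I[i],k)[:3]:
        M=cv2.moments(c);(e,ax,an)=cv2.fitEllipse(c); print(i,k,cv2.contourArea(c),np.round([M['m10']/M['m00'],M['m01']/M['m00']],1),'ell',np.round(e,1),np.round(ax,1),round(an))
E
```

```text
cur [0.6195 0.1193 0.251 ] 45.1 -> xyz [-1.08  0.27  3.36] yaw 0.01 F [-0.3 -0.2  0.1] gap 70.3 t 2.2
1 green 1188.5 [148.4 211.9] ell [149.  212.8] [28.1 67. ] 24
1 yellow 1553.0 [278.7 230.7] ell [278.7 230.7] [44.1 44.9] 170
1 blue 2382.0 [207.2 156.5] ell [207.2 156.4] [54.9 55.4] 60
1 cork 7662.5 [468.1 271.6] ell [466.6 278.1] [114.  126.6] 179
1 cork 3079.5 [213.  272.8] ell [213.1 272.8] [57.4 70.2] 28
1 cork 976.5 [327.2 266.2] ell [327.7 265.9] [29.5 48.2] 7
2 green 2264.0 [ 70.4 120.7] ell [ 70.2 120.7] [49.5 64.8] 24
2 yellow 156.5 [211.  136.9] ell [199.7 131.3] [47.6 48. ] 140
2 blue 3055.5 [120.8  47. ] ell [121.   46.9] [60.  65.4] 125
2 cork 25075.0 [409.9 233.6] ell [410.1 236.6] [148.3 267.1] 51
2 cork 3404.0 [138.1 190. ] ell [137.8 190.1] [55.4 83.8] 55
2 cork 1862.0 [274.4 188.6] ell [274.4 188.6] [48.3 49.1] 171
```

View pics/w2.png

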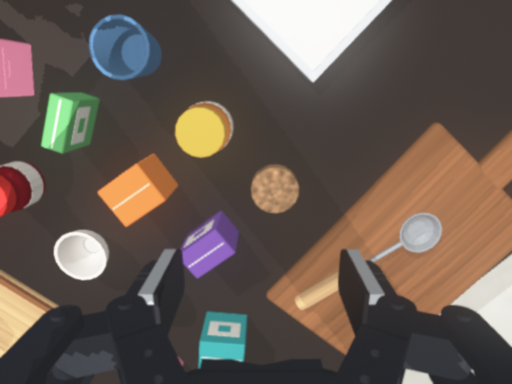

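Second view: coaster clear at (274,189), lid (201,132), cup rim (119,47), orange (138,190), green (70,121).

```bash
python3 - <<'E'
from h import *
np.set_printoptions(precision=4,suppress=True)
c1,c2=[np.load(f'w{i}.npy',allow_pickle=True).item() for i in(1,2)]; ct=manip.camera_model('top')
im1=cv2.imread('pics/w1.png')[:,:,::-1]; im2=cv2.imread('pics/w2.png')[:,:,::-1]
h=cv2.cvtColor(im2,cv2.COLOR_RGB2HSV)
m=cv2.inRange(h,np.array((21,120,90)),np.array((36,255,255)));m[:, :160]=0;m[:,245:]=0;m[170:]=0;m[:95]=0
m=cv2.morphologyEx(m,cv2.MORPH_CLOSE,np.ones((5,5)));cc=max(cv2.findContours(m,0,1)[0],key=cv2.contourArea);print('lid2',cv2.fitEllipse(cc),cv2.contourArea(cc))
L2=cv2.fitEllipse(cc)[0]
def t(n,a,b): p,e=tri(a,b); print(n,p,'err',round(e,4))
t('coaster',ray(c2,274.4,188.6),ray(ct,212,142.4)); print(plane(c2,274.4,188.6,.018),plane(ct,212,142.4,.018))
t('honey12',ray(c1,278.7,230.7),ray(c2,*L2)); t('honey1t',ray(c1,278.7,230.7),ray(ct,209.7,182.3)); print(plane(c1,278.7,230.7,.068),plane(c2,*L2,.068))
t('cup12',ray(c1,207.2,156.5),ray(c2,119.5,47)); t('cup1t',ray(c1,207.2,156.5),ray(ct,208,231)); print(plane(c1,207.2,156.5,.06),plane(c2,119.5,47,.06))
q=[(265,64),(376,175),(497,60)]
for p in q: print('tray',plane(c1,*p,.014))
t('tray corner',ray(c1,376,175),ray(c2,313,81)); 
# refine corners from mask lines
g=cv2.inRange(cv2.cvtColor(im1,cv2.COLOR_RGB2HSV),np.array((0,0,110)),np.array((180,60,255)));g[:, :255]=0;g[200:]=0
g=cv2.morphologyEx(g,cv2.MORPH_OPEN,np.ones((3,3)))
cc=max(cv2.findContours(g,0,1)[0],key=cv2.contourArea)[:,0]
L=cc[cc[:,0].argmin()];B=cc[cc[:,1].argmax()];Rr=cc[cc[:,0].argmax()];print(L,B,Rr)
P=[plane(c1,*map(float,p),.014) for p in(L,B,Rr)];print(np.array(P),'center',(P[0]+P[2])/2,np.linalg.norm(P[0]-P[1]),np.linalg.norm(P[2]-P[1]))
goto(.648,.102,.15,45)
E
```

```text
lid2 ((199.53369140625, 131.8119354248047), (49.24596405029297, 50.57905578613281), 147.52975463867188) 1953.5
coaster [0.6561 0.1057 0.0119] err 0.0012
[0.6541 0.1068 0.018 ] [0.6553 0.1051 0.018 ]
honey12 [0.5511 0.1038 0.0621] err 0.0008
honey1t [0.5526 0.1041 0.0603] err 0.0019
[0.5491 0.1058 0.068 ] [0.5513 0.1046 0.068 ]
cup12 [0.444  0.1078 0.0563] err 0.0004
cup1t [0.4442 0.1071 0.0526] err 0.0003
[0.4439 0.1089 0.06  ] [0.4453 0.1083 0.06  ]
tray [0.4211 0.2134 0.014 ]
tray [0.5974 0.2196 0.014 ]
tray [0.5923 0.3963 0.014 ]
tray corner [0.5985 0.2196 0.0114] err 0.0005
[263  62] [374 176] [498  61]
[[0.4182 0.2133 0.014 ]
 [0.5967 0.2172 0.014 ]
 [0.5939 0.3966 0.014 ]] center [0.5061 0.305  0.014 ] 0.17856924125459384 0.1794066584108631
cur [0.6195 0.1193 0.251 ] 45.1 -> xyz [-1.08  0.27  3.36] yaw 0.01 F [-0.3 -0.2  0.1] gap 70.3 t 2.2
```

drive_tool(motion=[[[70,-1.15,0.52,3,0],[70,-1.15,0.52,3,0],[70,-1.15,0.52,5,0],[70,-1.15,0.52,6,0],[70,-1.15,0.52,6.7,0],[70,-1.15,0.52,6.7,0],[70,-1.15,0.52,6.7,0]]])

```text
t: 2.95
tcp_pos: [0.6563, 0.1053, 0.0503]
tool_rot: [0.382, 0.924, 0.0, 0.0]
force: [1.3, 0.4, -0.3]
finger_gap: 0.815
gripper_force: 0.0
```

```bash
python3 - <<'E'
from h import *
goto(.655,.106,.001,45)
im,c=snap('wrist'); h=comps(im,'cork')
for q in h[:3]:
    (e,ax,an)=cv2.fitEllipse(q); print(e,ax,plane(c,*e,.018))
E
```

```text
cur [0.6563 0.1053 0.0503] 45.0 -> xyz [ 0.05 -0.02  1.64] yaw 0.01 F [ 1.3  0.4 -0.3] gap 69.6 t 3.0
(466.20233154296875, 257.13848876953125) (113.22662353515625, 166.00059509277344) [0.75354434 0.17941551 0.018     ]
(260.0281677246094, 226.06898498535156) (98.26066589355469, 98.39360046386719) [0.65347946 0.107866   0.018     ]
(26.460798263549805, 212.41110229492188) (72.25010681152344, 114.31694793701172) [0.55451241 0.01982064 0.018     ]
```

drive_tool(motion=[[[70,0.1,0,1,0],[70,0.1,0,1.63,0],[70,0.1,0,1.63,0],[45,0.1,0,1.63,0],[45,0.1,0,1.63,0],[45,0.1,0,1.63,0],[45,0.1,0,1.63,0],[45,0.1,0,1.63,0]]], squeeze=30)

```text
t: 3.8
tcp_pos: [0.6559, 0.1073, 0.0032]
tool_rot: [0.382, 0.924, 0.001, 0.002]
force: [1.1, 0.0, 6.8]
finger_gap: 0.64
gripper_force: 32.3
```

drive_tool(motion=[[[45,0,0,0,0],[45,0,0,-1,0],[45,0,0,-2,0],[45,0,0,-3.5,0],[45,0,0,-3.5,0]]])

```text
t: 4.3
tcp_pos: [0.659, 0.1073, 0.1131]
tool_rot: [0.382, 0.924, 0.003, 0.007]
force: [1.3, 0.4, 0.5]
finger_gap: 0.639
gripper_force: 32.0
```

```bash
python3 - <<'E'
from h import *
goto(.507,.305,.106,45); im,c=snap('wrist','w3')
E
```

```text
cur [0.659  0.1073 0.1131] 45.0 -> xyz [8.24 1.08 0.16] yaw 0.01 F [1.3 0.4 0.5] gap 54.6 t 4.3
```

View pics/w3.png

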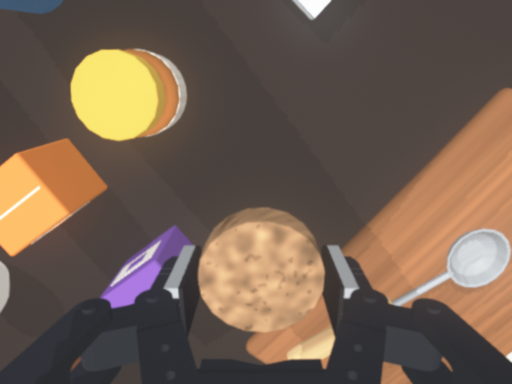

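The coaster is held, centred at (262,270) between the pads.

drive_tool(motion=[[[45,8.24,1.08,0,0],[45,8.24,1.08,0,0],[45,8.24,1.08,0,0],[45,8.24,1.08,0,0],[45,8.24,1.08,0,0],[45,8.24,1.08,0,0],[45,8.24,1.08,0,0],[45,8.24,1.08,0,0]]])

```text
t: 5.15
tcp_pos: [0.5026, 0.3043, 0.1054]
tool_rot: [0.383, 0.924, -0.0, 0.0]
force: [0.4, 0.2, 0.4]
finger_gap: 0.638
gripper_force: 32.0
```

```bash
python3 - <<'E'
from h import *
goto(.507,.305,.012,45); im,c=snap('wrist','w4'); z=manip.sense()['tcp_pos'][2]
for q in comps(im,'cork')[:2]:
    e=cv2.fitEllipse(q);print(e)
print(plane(c,262,270,z+.015))
g=cv2.inRange(cv2.cvtColor(im,cv2.COLOR_RGB2HSV),np.array((0,0,110)),np.array((180,60,255)))
cc=max(cv2.findContours(g,0,1)[0],key=cv2.contourArea)[:,0]
for p in (cc[cc[:,0].argmin()],cc[cc[:,1].argmin()],cc[cc[:,0].argmax()]): print(p,plane(c,*map(float,p),.014))
E
```

```text
cur [0.5026 0.3043 0.1054] 45.0 -> xyz [-0.09  0.12  3.11] yaw 0.0 F [0.4 0.2 0.4] gap 54.5 t 5.2
((260.4626159667969, 271.4129943847656), (119.80046844482422, 124.95551300048828), 86.69108581542969)
[0.50057944 0.30734803 0.1204687 ]
[ 94 205] [0.41854008 0.21369383 0.014     ]
[260   9] [0.41370213 0.39269817 0.014     ]
[437 197] [0.59327676 0.39728464 0.014     ]
```

View pics/w4.png

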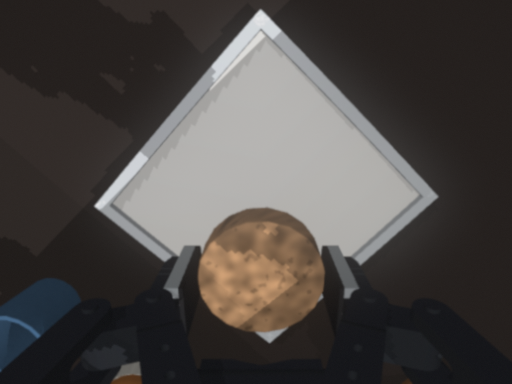

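drive_tool(motion=[[[45,-0.17,0.1,1,0],[45,-0.17,0.1,2,0],[45,-0.17,0.1,2.7,0],[45,-0.17,0.1,3.1,0],[45,-0.17,0.1,3.1,0],[75,-0.17,0.1,3.1,0],[75,-0.17,0.1,3.1,0],[75,-0.17,0.1,3.1,0],[75,-0.17,0.1,2.5,0],[75,-0.17,0.1,0,0]]])

```text
t: 6.2
tcp_pos: [0.5048, 0.3022, 0.0782]
tool_rot: [0.382, 0.924, -0.003, -0.003]
force: [0.4, 0.2, 0.5]
finger_gap: 0.875
gripper_force: 0.0
```

drive_tool(motion=[[[75,0,0,-2,0],[75,0,0,-4,0],[75,0,0,-4,0],[75,0,0,-4,0]]])

```text
t: 6.6
tcp_pos: [0.5102, 0.3045, 0.206]
tool_rot: [0.382, 0.924, 0.004, 0.004]
force: [1.5, 0.1, -0.7]
finger_gap: 0.884
gripper_force: 0.0
```

```bash
python3 - <<'E'
from h import *
im,c=snap('wrist','w5'); it,ct=snap('top')
for q in comps(im,'cork')[:3]:
    e=cv2.fitEllipse(q);print('w',e,plane(c,*e[0],.026))
for q in comps(it,'cork')[:5]:
    e=cv2.fitEllipse(q);print('t',e,plane(ct,*e[0],.026))
g=cv2.inRange(cv2.cvtColor(im,cv2.COLOR_RGB2HSV),np.array((0,0,110)),np.array((180,60,255)))
cc=max(cv2.findContours(g,0,1)[0],key=cv2.contourArea)[:,0]
for p in (cc[cc[:,0].argmin()],cc[cc[:,1].argmin()],cc[cc[:,0].argmax()]): print(p,plane(c,*map(float,p),.014))
goto(.444,.108,.15,45)
E
```

```text
w ((255.81248474121094, 170.44293212890625), (51.18100357055664, 53.099884033203125), 148.9822235107422) [0.50851144 0.30204299 0.026     ]
w ((481.9651794433594, 298.34844970703125), (33.379547119140625, 69.86128997802734), 62.17026138305664) [0.79946485 0.37924763 0.026     ]
w ((339.4498291015625, 350.540283203125), (26.930892944335938, 57.3216438293457), 39.19114303588867) [0.73461559 0.21599557 0.026     ]
t ((366.4939270019531, 214.29710388183594), (152.77748107910156, 231.83770751953125), 106.03524780273438) [ 0.48587413 -0.25692148  0.026     ]
t ((189.6175994873047, 70.6057357788086), (85.14437103271484, 172.62112426757812), 86.09423065185547) [0.83044584 0.16199755 0.026     ]
t ((325.4230651855469, 59.57931137084961), (22.43121910095215, 52.89649200439453), 20.830427169799805) [ 0.86201517 -0.16678569  0.026     ]
t ((300.5604248046875, 147.5210723876953), (21.465740203857422, 24.0600528717041), 24.448129653930664) [ 0.64273782 -0.10436216  0.026     ]
t ((126.69554138183594, 202.60377502441406), (22.339139938354492, 22.8575439453125), 104.8951644897461) [0.50962763 0.2996086  0.026     ]
[131 167] [0.41822997 0.21324483 0.014     ]
[251  26] [0.41273098 0.39218956 0.014     ]
[382 161] [0.59408897 0.39738983 0.014     ]
cur [0.5074 0.3034 0.2013] 45.1 -> xyz [-3.11 -6.1   1.71] yaw 0.01 F [-0.5  0.5 -0.5] gap 75.1 t 6.7
```

drive_tool(motion=[[[75,-3.1,-6.1,0,0],[75,-3.1,-6.1,0,0],[75,-3.1,-6.1,0,0],[75,-3.1,-6.1,0.8,0],[75,-3.1,-6.1,1.7,0],[75,-3.1,-6.1,2.4,0],[75,-3.1,-6.1,2.4,0],[75,-3.1,-6.1,2.4,0]]])

```text
t: 7.5
tcp_pos: [0.4433, 0.1082, 0.1278]
tool_rot: [0.382, 0.924, -0.001, -0.002]
force: [0.6, -0.4, 0.6]
finger_gap: 0.879
gripper_force: 0.0
```

```bash
python3 - <<'E'
from h import *
im,c=snap('wrist','w6')
for q in comps(im,'blue')[:2]:
    e=cv2.fitEllipse(q);print('w',e,plane(c,*e[0],.06))
goto(.444,.108,.03,45)
E
```

```text
w ((261.20623779296875, 207.95228576660156), (82.44259643554688, 85.9369888305664), 7.974551677703857) [0.4421858  0.10979919 0.06      ]
cur [0.4442 0.1084 0.1285] 45.1 -> xyz [-0.01 -0.01  3.28] yaw 0.01 F [-0.1 -0.7  0.3] gap 75.0 t 7.5
```

View pics/w6.png

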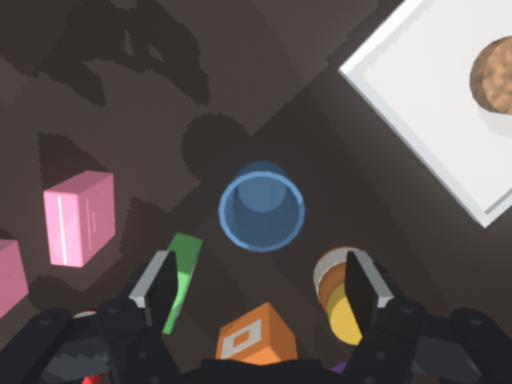

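Cup rim at (262,211), straight below; nothing in the fingers' way.

drive_tool(motion=[[[75,0,0,1.5,0],[75,0,0,3,0],[75,0,0,3.28,0],[75,0,0,3.28,0],[40,0,0,3.28,0],[40,0,0,3.28,0],[40,0,0,3.28,0],[40,0,0,3.28,0],[40,0,0,3.28,0]]], squeeze=30)

```text
t: 8.45
tcp_pos: [0.4454, 0.1082, 0.0325]
tool_rot: [0.382, 0.924, 0.001, 0.002]
force: [-1.9, -0.0, 9.7]
finger_gap: 0.663
gripper_force: 32.0
```

drive_tool(motion=[[[40,0,0,-1,0],[40,0,0,-2,0],[40,0,0,-3.5,0],[40,0,0,-3.5,0],[40,0,0,-3.5,0],[40,0,0,-3.5,0]]])

```text
t: 9.05
tcp_pos: [0.4435, 0.1082, 0.1351]
tool_rot: [0.382, 0.924, -0.0, -0.0]
force: [-0.6, 0.8, -1.5]
finger_gap: 0.663
gripper_force: 32.9
```

```bash
python3 - <<'E'
from h import *
im,c=snap('wrist','w7');z=manip.sense()['tcp_pos'][2]
for q in comps(im,'blue')[:2]:
    e=cv2.fitEllipse(q);print('w',e,plane(c,*e[0],z+.03))
goto(.5088,.3012,.13,45)
E
```

```text
w ((260.0806579589844, 277.9108581542969), (138.3321533203125, 151.3336639404297), 177.56768798828125) [0.43745104 0.11420264 0.16459626]
cur [0.4432 0.1082 0.1346] 45.0 -> xyz [3.   6.1  0.15] yaw 0.0 F [-0.1 -0.3 -1.7] gap 56.5 t 9.1
```

View pics/w7.png

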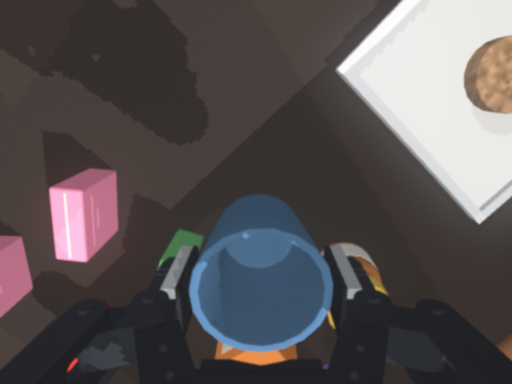

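drive_tool(motion=[[[40,3,6.1,0,0],[40,3,6.1,0,0],[40,3,6.1,0,0],[40,3,6.1,0,0],[40,3,6.1,0,0],[40,3,6.1,0,0],[40,3,6.1,0,0],[40,3,6.1,0,0]]])

```text
t: 9.9
tcp_pos: [0.5088, 0.2996, 0.1345]
tool_rot: [0.383, 0.924, -0.001, -0.001]
force: [0.2, -0.3, -1.4]
finger_gap: 0.665
gripper_force: 33.0
```

```bash
python3 - <<'E'
from h import *
im,c=snap('wrist','w8');p=manip.sense()['tcp_pos']
print(plane(c,261,290,p[2]+.0275)-p)
goto(.5088,.3012,.0595,45)
E
```

```text
[-0.00154011  0.00172995  0.0275    ]
cur [0.5092 0.2996 0.1349] 44.9 -> xyz [0.04 0.03 2.51] yaw -0.01 F [-0.5 -0.1 -1.4] gap 56.4 t 9.9
```

drive_tool(motion=[[[40,0,0,1,0],[40,0,0,1.8,0],[40,0,0,2.2,0],[40,0,0,2.5,0],[40,0,0,2.5,0],[40,0,0,2.5,0]]])

```text
t: 10.55
tcp_pos: [0.5105, 0.3012, 0.061]
tool_rot: [0.383, 0.924, 0.0, 0.0]
force: [0.6, 0.2, -1.4]
finger_gap: 0.663
gripper_force: 33.0
```

```bash
python3 - <<'E'
from h import *
goto(.5088,.3012,.0595,45)
E
```

```text
cur [0.5105 0.3012 0.061 ] 45.0 -> xyz [ 0.04 -0.04  0.05] yaw 0.0 F [ 0.6  0.2 -1.4] gap 56.6 t 10.6
```

drive_tool(motion=[[[40,0.04,-0.04,0.05,0],[40,0.04,-0.04,0.1,0],[40,0.04,-0.04,0.1,0]]])

```text
t: 10.85
tcp_pos: [0.5085, 0.3015, 0.0587]
tool_rot: [0.382, 0.924, 0.0, 0.001]
force: [-0.4, -1.8, 4.6]
finger_gap: 0.656
gripper_force: 33.3
```

Contact. Release, lift, and move toward the honey jar.

drive_tool(motion=[[[75,0,0,0,0],[75,0,0,0,0],[75,0,0,0,0],[75,0,0,0,0],[75,0,0,-0.7,0],[75,0,0,-2,0],[75,0,0,-3.5,0],[75,0,0,-3.5,0]]])

```text
t: 11.65
tcp_pos: [0.5123, 0.3029, 0.1684]
tool_rot: [0.382, 0.924, 0.004, 0.005]
force: [1.4, 0.3, -0.5]
finger_gap: 0.878
gripper_force: 0.0
```

```bash
python3 - <<'E'
from h import *
im,c=snap('wrist','w9')
for q in comps(im,'blue')[:1]:
    e=cv2.fitEllipse(q);print('w',e,plane(c,*e[0],.086))
goto(.5515,.1045,.13,45)
E
```

```text
cur [0.5105 0.3022 0.1658] 45.0 -> xyz [-5.62 -3.71  1.19] yaw 0.01 F [ 0.6 -0.2 -0.5] gap 75.3 t 11.7
```

View pics/w9.png

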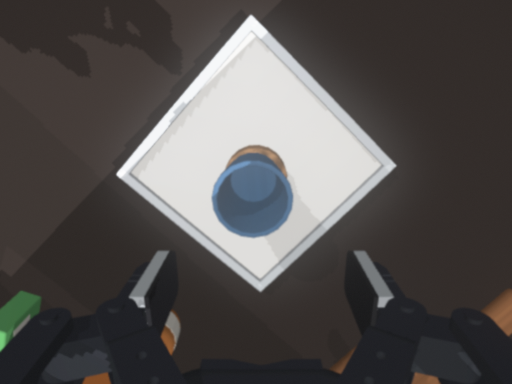

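The cup stands upright on the coaster, rim at (252,199). On to the honey jar.

drive_tool(motion=[[[75,-5.6,-3.7,0,0],[75,-5.6,-3.7,0,0],[75,-5.6,-3.7,0,0],[75,-5.6,-3.7,0,0],[75,-5.6,-3.7,0.6,0],[75,-5.6,-3.7,1.2,0],[75,-5.6,-3.7,1.2,0],[75,-5.6,-3.7,1.2,0]]])

```text
t: 12.5
tcp_pos: [0.5477, 0.1041, 0.1254]
tool_rot: [0.382, 0.924, -0.001, -0.001]
force: [0.3, 0.3, 0.4]
finger_gap: 0.882
gripper_force: 0.0
```

```bash
python3 - <<'E'
from h import *
im,c=snap('wrist','w10')
for q in comps(im,'yellow')[:2]:
    e=cv2.fitEllipse(q);print('w',e,plane(c,*e[0],.068))
goto(.5515,.1045,.026,45)
E
```

```text
w ((264.58160400390625, 216.4974365234375), (73.109375, 73.53418731689453), 156.38816833496094) [0.54960355 0.1057338  0.068     ]
cur [0.5484 0.1043 0.1262] 45.1 -> xyz [-0.07  0.08  3.34] yaw 0.01 F [-0.3 -0.2  0.9] gap 75.0 t 12.6
```

drive_tool(motion=[[[75,-0.03,0.06,1.5,0],[75,-0.03,0.06,3,0],[75,-0.03,0.06,3.72,0],[75,-0.03,0.06,3.72,0],[40,-0.03,0.06,3.72,0],[40,-0.03,0.06,3.72,0],[40,-0.03,0.06,3.72,0],[40,-0.03,0.06,3.72,0],[40,-0.03,0.06,3.72,0]]], squeeze=45)

```text
t: 13.45
tcp_pos: [0.552, 0.1048, 0.0168]
tool_rot: [0.382, 0.924, 0.001, 0.002]
force: [-0.7, 0.8, 6.5]
finger_gap: 0.608
gripper_force: 48.0
```

drive_tool(motion=[[[40,0,0,-1,0],[40,0,0,-2,0],[40,0,0,-3.5,0],[40,0,0,-4.5,0],[40,0,0,-4.5,0],[40,0,0,-4.5,0]]])

```text
t: 14.05
tcp_pos: [0.5504, 0.1046, 0.1505]
tool_rot: [0.382, 0.924, 0.0, 0.001]
force: [0.6, -0.7, -1.7]
finger_gap: 0.61
gripper_force: 48.3
```

```bash
python3 - <<'E'
from h import *
im,c=snap('wrist','w11');p=manip.sense()['tcp_pos']
for q in comps(im,'yellow')[:1]:
    e=cv2.fitEllipse(q);print('w',e,plane(c,*e[0],p[2]+.054)-p)
goto(.40,-.22,.15,45)
# wooden tray from top camera: outer rim contour, inlay
it,ct=snap('top','top1'); h=cv2.cvtColor(it,cv2.COLOR_RGB2HSV)
g=it.astype(int).sum(2)
m=((g>200)).astype(np.uint8)*255; m[:150]=0;m[285:]=0;m[:,:345]=0;m[:,445:]=0
cc=max(cv2.findContours(m,0,1)[0],key=cv2.contourArea);r=cv2.minAreaRect(cc);print(r)
b=cv2.boxPoints(r);P=np.array([plane(ct,*map(float,q),.014) for q in b]);print(P,P.mean(0))
fl=cv2.inRange(h,np.array((12,60,150)),np.array((30,200,255)));fl[:, :345]=0;fl[:150]=0
cs,hi=cv2.findContours(fl,cv2.RETR_CCOMP,1)
for q,k in zip(cs,hi[0]):
    if cv2.contourArea(q)>60: print(k[3],cv2.contourArea(q),cv2.fitEllipse(q),plane(ct,*cv2.fitEllipse(q)[0],.008))
E
```

```text
w ((266.63812255859375, 305.696533203125), (98.1554183959961, 150.548828125), 106.45764923095703) [-0.0067245   0.01056932  0.054     ]
cur [0.5495 0.1046 0.1493] 45.0 -> xyz [ -4.12 -11.18  -0.02] yaw 0.0 F [-0.3 -1.  -1.7] gap 52.0 t 14.1
((394.5, 217.0), (134.0, 99.0), 90.0)
[[ 0.64039068 -0.21198672  0.014     ]
 [ 0.64300903 -0.45312947  0.014     ]
 [ 0.32481533 -0.43900251  0.014     ]
 [ 0.32550913 -0.20642476  0.014     ]] [ 0.48343104 -0.32763587  0.014     ]
-1 7819.0 ((393.0704650878906, 213.76991271972656), (82.04119873046875, 134.0078887939453), 169.2763214111328) [ 0.48879346 -0.32496997  0.008     ]
2 70.5 ((423.8822021484375, 257.1012878417969), (5.676986217498779, 18.5587215423584), 93.29731750488281) [ 0.38698827 -0.39550361  0.008     ]
2 88.5 ((402.218017578125, 258.87335205078125), (7.2654032707214355, 18.741374969482422), 76.26930236816406) [ 0.38291548 -0.34362906  0.008     ]
2 103.0 ((382.107177734375, 258.44525146484375), (10.8477144241333, 12.622916221618652), 156.72119140625) [ 0.38392399 -0.29592927  0.008     ]
2 79.5 ((371.7995910644531, 259.5209655761719), (7.3053879737854, 15.211051940917969), 160.37953186035156) [ 0.38142373 -0.27150928  0.008     ]
2 711.0 ((397.057373046875, 243.04238891601562), (28.72207260131836, 33.04758071899414), 11.339094161987305) [ 0.41983557 -0.33242774  0.008     ]
```

drive_tool(motion=[[[40,-11.4,-11.9,-1.7,0],[40,-11.4,-11.9,-1.7,0],[40,-11.4,-11.9,-1.7,0],[40,-11.4,-11.9,-1.7,0],[40,-11.4,-11.9,-1.7,0],[40,-11.4,-11.9,-1.7,0],[40,-11.4,-11.9,-1.7,0],[40,-11.4,-11.9,-1.7,0],[40,-11.4,-11.9,-1.7,0],[40,-11.4,-11.9,-1.7,0]]])

```text
t: 15.15
tcp_pos: [0.5389, -0.3912, 0.1983]
tool_rot: [0.383, 0.924, 0.001, -0.002]
force: [1.1, 0.3, -1.6]
finger_gap: 0.61
gripper_force: 48.3
```

drive_tool(motion=[[[40,0,0,0,0],[40,0,0,0,0],[40,0,0,0,0]]])

```text
t: 15.45
tcp_pos: [0.5392, -0.3879, 0.1986]
tool_rot: [0.382, 0.924, 0.001, -0.002]
force: [-0.3, 0.6, -1.3]
finger_gap: 0.604
gripper_force: 48.3
```

```bash
python3 - <<'E'
from h import *
im,c=snap('wrist','w12'); np.save('w12.npy',c,allow_pickle=True); goto(.42,-.332,.15,45)
cv2.imwrite('pics/w12b.png',cv2.resize(im[:,:,::-1],(800,600),interpolation=cv2.INTER_CUBIC))
E
```

```text
cur [ 0.5396 -0.3875  0.1991] 45.1 -> xyz [ 4.12 -1.5   1.65] yaw 0.01 F [ 0.4  0.2 -2.1] gap 51.9 t 15.5
```

View pics/w12b.png

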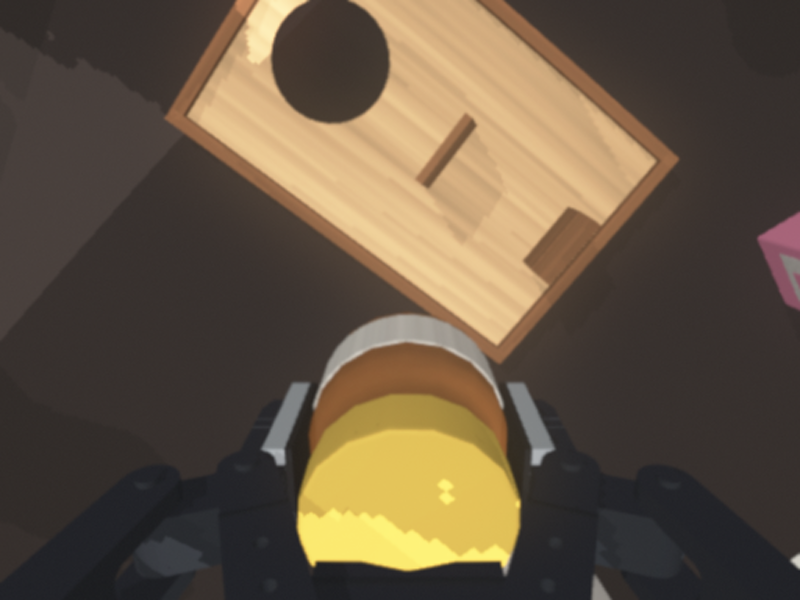

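The tray is seen clearly (800 px frame): inlay at (331,60), corners (168,117), (500,360), (678,158), and uprights near (445,150) and (562,245).

```bash
python3 - <<'E'
from h import *
np.set_printoptions(precision=4,suppress=True)
im=cv2.imread('pics/w12.png')[:,:,::-1];c=np.load('w12.npy',allow_pickle=True).item();ct=manip.camera_model('top')
P=[plane(c,u/1.5625,v/1.5625,.014) for u,v in[(168,117),(500,360),(678,158)]];P=np.array(P)
print(P,np.linalg.norm(P[0]-P[1]),np.linalg.norm(P[2]-P[1]),'centre',(P[0]+P[2])/2)
a=P[1]-P[0];b=P[2]-P[1];print('ang',np.degrees(np.arctan2(a[1],a[0])),np.degrees(np.arctan2(b[1],b[0]))-90)
g=cv2.cvtColor(im,cv2.COLOR_RGB2GRAY);m=(g<75).astype(np.uint8)*255;m[:, :165]=0;m[:,255:]=0;m[90:]=0
cc=max(cv2.findContours(m,0,1)[0],key=cv2.contourArea);e=cv2.fitEllipse(cc);print(e,'inlay',plane(c,*e[0],.008),plane(ct,397.06,243.04,.008),tri(ray(c,*e[0]),ray(ct,397.06,243.04)))
for n,u,v in[('up1 top',468,116),('up1 top',420,183),('up2 top',570,210),('up2 top',527,262)]:
    print(n,plane(c,u/1.5625,v/1.5625,.047))
E
```

```text
[[ 0.3743 -0.4237  0.014 ]
 [ 0.6288 -0.3892  0.014 ]
 [ 0.6075 -0.2234  0.014 ]] 0.25679401750693687 0.16715010187786677 centre [ 0.4909 -0.3236  0.014 ]
ang 7.735460722146466 7.305134869954202
((211.03221130371094, 38.034568786621094), (72.56365966796875, 77.92066192626953), 170.4182891845703) inlay [ 0.4206 -0.3331  0.008 ] [ 0.4198 -0.3324  0.008 ] (array([ 0.42  , -0.3331,  0.0055]), np.float64(0.0002395442233177414))
up1 top [ 0.4988 -0.302   0.047 ]
up1 top [ 0.5058 -0.3444  0.047 ]
up2 top [ 0.5749 -0.2955  0.047 ]
up2 top [ 0.5802 -0.3321  0.047 ]
```

drive_tool(motion=[[[40,4.12,-1.5,0,0],[40,4.12,-1.5,0,0],[40,4.12,-1.5,1,0],[40,4.12,-1.5,2.5,0],[40,4.12,-1.5,4,0],[40,4.12,-1.5,5,0],[40,4.12,-1.5,5,0],[40,4.12,-1.5,5,0],[40,4.12,-1.5,5,0]]])

```text
t: 16.4
tcp_pos: [0.4222, -0.3347, 0.0525]
tool_rot: [0.382, 0.924, -0.001, 0.002]
force: [-0.0, -0.1, -1.5]
finger_gap: 0.613
gripper_force: 48.3
```

```bash
python3 - <<'E'
from h import *
goto(.42,-.3328,.0255,45)
E
```

```text
cur [ 0.4222 -0.3347  0.0525] 45.1 -> xyz [ 0.1  -0.01  0.9 ] yaw 0.01 F [-0.  -0.1 -1.5] gap 52.3 t 16.4
```

drive_tool(motion=[[[40,0.08,0,0.4,0],[40,0.08,0,0.7,0],[40,0.08,0,0.85,0],[40,0.08,0,0.92,0],[40,0.08,0,0.92,0],[40,0.08,0,0.92,0]]])

```text
t: 17.0
tcp_pos: [0.4196, -0.3328, 0.0248]
tool_rot: [0.382, 0.924, -0.0, 0.001]
force: [-3.0, 2.3, 6.2]
finger_gap: 0.61
gripper_force: 49.1
```

drive_tool(motion=[[[75,0,0,0,0],[75,0,0,0,0],[75,0,0,0,0],[75,0,0,0,0],[75,0,0,-1,0],[75,0,0,-2.5,0],[75,0,0,-4,0],[75,0,0,-5.5,0],[75,0,0,-5.5,0]]])

```text
t: 17.9
tcp_pos: [0.4221, -0.3356, 0.1942]
tool_rot: [0.382, 0.924, -0.003, 0.006]
force: [0.5, -0.2, 0.8]
finger_gap: 0.874
gripper_force: 0.0
```

```bash
python3 - <<'E'
from h import *
np.set_printoptions(precision=4,suppress=True)
im,c=snap('wrist','w13')
for q in comps(im,'yellow')[:1]:
    e=cv2.fitEllipse(q);print('honey',e,plane(c,*e[0],.076))
it,ct=snap('top','top2')
for q in comps(it,'yellow')[:1]:
    e=cv2.fitEllipse(q);print('honey',e,plane(ct,*e[0],.076))
i2=cv2.imread('pics/w2.png')[:,:,::-1].copy();c2=np.load('w2.npy',allow_pickle=True).item()
i1=cv2.imread('pics/w1.png')[:,:,::-1].copy();c1=np.load('w1.npy',allow_pickle=True).item()
# carton yaw: top face corners, w1 orange
h=cv2.cvtColor(i2,cv2.COLOR_RGB2HSV);hh=h[175:205,110:165].reshape(-1,3)
print(np.median(hh,0)); print(h[118,60],h[118,55],h[125,90],h[190,130],h[178,150],h[205,150],h[170,160])
goto(.55,-.02,.2,90)
E
```

```text
honey ((405.9247741699219, 241.86607360839844), (20.823442459106445, 21.78542709350586), 103.73766326904297) [ 0.4214 -0.3312  0.076 ]
[ 14. 160. 248.]
[ 62  92 241] [ 59  45 249] [ 61 100 110] [ 14 161 248] [ 12 170 175] [ 14 160 247] [ 12 170 168]
cur [ 0.4196 -0.3328  0.1892] 45.0 -> xyz [ 4.29 10.45 -0.37] yaw -5.62 F [-0.   0.8 -0.6] gap 74.8 t 18.0
```

drive_tool(motion=[[[75,2.9,12.8,-0.4,-1],[75,2.9,12.8,-0.4,-2],[75,2.9,12.8,-0.4,-3],[75,2.9,12.8,-0.4,-4],[75,2.9,12.8,-0.4,-5],[75,2.9,12.8,-0.4,-6],[75,2.9,12.8,-0.4,-6.5],[75,2.9,12.8,-0.4,-6.5],[75,2.9,12.8,-0.4,-6.5],[75,2.9,12.8,-0.4,-6.5]]])

```text
t: 19.0
tcp_pos: [0.6278, 0.0019, 0.1975]
tool_rot: [-0.063, 0.998, 0.0, -0.003]
force: [-0.3, -1.5, 0.5]
finger_gap: 0.874
gripper_force: 0.0
```

drive_tool(motion=[[[75,0,0,0,0],[75,0,0,0,0],[75,0,0,0,0]]])

```text
t: 19.3
tcp_pos: [0.6285, -0.0007, 0.1999]
tool_rot: [-0.06, 0.998, 0.0, -0.0]
force: [0.4, -0.7, 0.9]
finger_gap: 0.879
gripper_force: 0.0
```

```bash
cat >> h.py <<'E'
TOP={'orange':((8,100,205),(22,255,255)),'green':((45,40,180),(80,255,255)),'purple':((120,40,140),(155,255,255))}
def carton(im,c,k,z=.06):
    h=cv2.cvtColor(im,cv2.COLOR_RGB2HSV); m=cv2.inRange(h,*map(np.array,TOP[k])); m[300:]=0
    m=cv2.morphologyEx(cv2.morphologyEx(m,cv2.MORPH_CLOSE,np.ones((7,7))),cv2.MORPH_OPEN,np.ones((5,5)))
    for q in sorted(cv2.findContours(m,0,1)[0],key=cv2.contourArea)[::-1][:2]:
        P=np.array([plane(c,*map(float,p),z)[:2] for p in q[:,0]],np.float32)*1000
        r=cv2.minAreaRect(P); b=cv2.boxPoints(r); e=[b[1]-b[0],b[2]-b[1]]; l=max(e,key=np.linalg.norm)
        print(k,'c',np.round(r[0],1),'size',np.round(r[1],1),'long axis',round(np.degrees(np.arctan2(l[1],l[0]))%180,1),'px',np.round(cv2.minAreaRect(q)[0]))
E
python3 - <<'E'
from h import *
im,c=snap('wrist','w14'); np.save('w14.npy',c,allow_pickle=True)
for k in TOP: carton(im,c,k)
goto(.55,0,.1,97)
c2=np.load('w2.npy',allow_pickle=True).item();i2=cv2.imread('pics/w2.png')[:,:,::-1].copy()
for k in TOP: carton(i2,c2,k)
E
```

```text
orange c [544.1   2.1] size [55.7 47.6] long axis 78.7 px [276.  79.]
orange c [ 556.2 -201.8] size [34.8 99.7] long axis 171.3 px [20. 61.]
purple c [638.6   8.7] size [56.1 47.5] long axis 81.9 px [269. 193.]
cur [ 6.286e-01 -5.000e-04  2.001e-01] 96.9 -> xyz [2.6  0.33 3.34] yaw -0.01 F [ 0.4 -0.3  0.2] gap 75.0 t 19.4
orange c [544.1   3.2] size [55.3 47. ] long axis 78.9 px [131. 195.]
green c [443.9   8.5] size [23.7 55.3] long axis 114.9 px [ 57. 122.]
purple c [639.5  14.2] size [64.4 46.4] long axis 81.9 px [205. 248.]
```

View pics/w14.png

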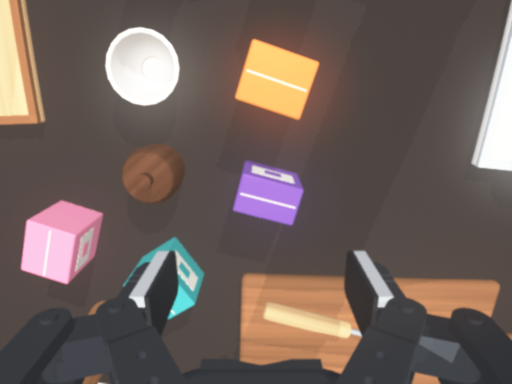

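Orange top face is at (277,79), at (544, 2) mm, and its apparent size matches a 60 mm height. The approach is clear of the bowl and the purple carton.

drive_tool(motion=[[[74,2.79,0.43,0,1],[74,2.79,0.43,1,2],[74,2.79,0.43,2.5,2.26],[74,2.79,0.43,3.3,2.26],[74,2.79,0.43,3.3,2.26],[74,2.79,0.43,3.3,2.26],[74,2.79,0.43,3.3,2.26]]])

```text
t: 20.05
tcp_pos: [0.546, 0.0027, 0.1027]
tool_rot: [0.096, 0.995, -0.0, 0.002]
force: [-0.2, -0.4, 0.7]
finger_gap: 0.862
gripper_force: 0.0
```

```bash
python3 - <<'E'
from h import *
im,c=snap('wrist','w15')
carton(im,c,'orange');goto(.544,.0025,.018,78.8)
E
```

```text
orange c [537.9   3.5] size [55.5 59. ] long axis 168.9 px [258. 210.]
cur [0.546  0.0028 0.1029] 78.9 -> xyz [ 0.07 -0.02  2.83] yaw 0.02 F [ 0.3 -0.2 -0.2] gap 74.2 t 20.1
```

drive_tool(motion=[[[74,0.07,0,1.4,0],[74,0.07,0,2.8,0],[74,0.07,0,2.83,0],[74,0.07,0,2.83,0],[40,0.07,0,2.83,0],[40,0.07,0,2.83,0],[40,0.07,0,2.83,0],[40,0.07,0,2.83,0],[40,0.07,0,2.83,0]]], squeeze=40)

```text
t: 21.0
tcp_pos: [0.5445, 0.0033, 0.019]
tool_rot: [0.096, 0.995, -0.0, 0.003]
force: [-0.7, -0.6, 7.3]
finger_gap: 0.653
gripper_force: 44.0
```

drive_tool(motion=[[[40,0,0,-1,0],[40,0,0,-2,0],[40,0,0,-3.5,0],[40,0,0,-4,0],[40,0,0,-4,0],[40,0,0,-4,0]]])

```text
t: 21.6
tcp_pos: [0.542, 0.0038, 0.1368]
tool_rot: [0.096, 0.995, -0.0, 0.0]
force: [-0.3, 1.2, -1.2]
finger_gap: 0.65
gripper_force: 43.7
```

```bash
python3 - <<'E'
from h import *
im,c=snap('wrist','w16');p=manip.sense()['tcp_pos']
carton(im,c,'orange',p[2]+.04)
a=np.radians(7.5);C=np.array([.490,-.3237]);X=np.array([np.cos(a),np.sin(a)])
t=C+.071*X;print('orange target',t); g=C+.033*X; print('green target',g)
goto(*t,.15,97.5)
E
```

```text
orange c [523.5   8. ] size [55.5 27.2] long axis 78.9 px [260. 264.]
orange c [508.7  10.9] size [12.6  3.6] long axis 78.9 px [261. 225.]
orange target [ 0.56039259 -0.31443264]
green target [ 0.52271768 -0.31939264]
cur [0.5414 0.0039 0.1358] 79.0 -> xyz [ -2.65 -10.29  -0.48] yaw -2.32 F [-0.2 -0.6 -2.2] gap 55.8 t 21.6
```

```bash
python3 - <<'E'
from h import *
c=np.load('w12.npy',allow_pickle=True).item()
a=np.radians(7.5);C=np.array([.490,-.3237]);X=np.array([np.cos(a),np.sin(a)]);Y=np.array([-X[1],X[0]])
for n,u,v,z in[('u2 base',570,210,.008),('u2 base',527,262,.008),('u2 top',600,230,.047),('u2 top',550,284,.047),('u1 topR',475,121,.047),('u1 topR',428,187,.047),('u1 L',463,113,.047),('u1 L',416,181,.047)]:
    d=plane(c,u/1.5625,v/1.5625,z)[:2]-C; print(n,np.round([d@X*1000,d@Y*1000],1))
E
```

```text
u2 base [100.3  20.3]
u2 base [100.9 -21.6]
u2 top [108.9  19. ]
u2 top [107.5 -21.8]
u1 topR [16.1 20.7]
u1 topR [ 17.7 -21.6]
u1 L [ 8.6 20. ]
u1 L [ 10.6 -23.1]
```

drive_tool(motion=[[[40,-2.65,-10.3,-1,-1],[40,-2.65,-10.3,-1,-2],[40,-2.65,-10.3,-1,-2.32],[40,-2.65,-10.3,-1,-2.32],[40,-2.65,-10.3,-1,-2.32],[40,-2.65,-10.3,-1,-2.32],[40,-2.65,-10.3,-1,-2.32],[40,-2.65,-10.3,-1,-2.32],[40,-2.65,-10.3,-1,-2.32],[40,-2.65,-10.3,-1,-2.32]]])

```text
t: 22.65
tcp_pos: [0.5602, -0.3127, 0.1646]
tool_rot: [-0.066, 0.998, 0.002, -0.002]
force: [0.4, 0.9, -1.9]
finger_gap: 0.652
gripper_force: 43.8
```

drive_tool(motion=[[[40,0,0,1,0],[40,0,0,2,0],[40,0,0,2.8,0],[40,0,0,2.8,0],[40,0,0,2.8,0]]])

```text
t: 23.15
tcp_pos: [0.5612, -0.3133, 0.0821]
tool_rot: [-0.066, 0.998, 0.001, -0.001]
force: [-0.2, -0.6, -1.6]
finger_gap: 0.654
gripper_force: 43.6
```

```bash
python3 - <<'E'
from h import *
goto(.5604,-.3144,.028,97.5)
E
```

```text
cur [ 0.5612 -0.3133  0.0821] 97.6 -> xyz [ 0.03 -0.03  1.8 ] yaw 0.01 F [-0.2 -0.6 -1.6] gap 55.9 t 23.1
```

drive_tool(motion=[[[40,0.02,-0.03,0.5,0],[40,0.02,-0.03,1,0],[40,0.02,-0.03,1.3,0],[40,0.02,-0.03,1.6,0],[40,0.02,-0.03,1.75,0],[40,0.02,-0.03,1.75,0],[40,0.02,-0.03,1.75,0]]])

```text
t: 23.85
tcp_pos: [0.5609, -0.316, 0.0299]
tool_rot: [-0.065, 0.998, -0.0, 0.0]
force: [0.0, 0.4, -1.9]
finger_gap: 0.649
gripper_force: 43.7
```

drive_tool(motion=[[[40,0,0,0.06,0],[40,0,0,0.1,0],[40,0,0,0.1,0]]])

```text
t: 24.15
tcp_pos: [0.561, -0.3161, 0.0272]
tool_rot: [-0.066, 0.998, -0.0, 0.0]
force: [-0.4, 0.8, -0.7]
finger_gap: 0.655
gripper_force: 43.8
```

drive_tool(motion=[[[78,0,0,0,0],[78,0,0,0,0],[78,0,0,0,0],[78,0,0,0,0],[78,0,0,-1,0],[78,0,0,-2.5,0],[78,0,0,-4,0],[78,0,0,-5.7,0],[78,0,0,-5.7,0],[78,0,0,-5.7,0]]])

```text
t: 25.15
tcp_pos: [0.5614, -0.3163, 0.1998]
tool_rot: [-0.066, 0.998, -0.001, 0.001]
force: [-1.7, 0.8, -0.7]
finger_gap: 0.916
gripper_force: 0.0
```

```bash
python3 - <<'E'
from h import *
im,c=snap('wrist','w17'); np.save('w17.npy',c,allow_pickle=True)
carton(im,c,'orange',.068)
o=np.zeros((600,512,3),np.uint8); cv2.imwrite('pics/w17b.png',cv2.resize(im[60:360,60:460,::-1],(800,600),interpolation=cv2.INTER_CUBIC))
goto(.444,.0085,.2,114.9)
E
```

```text
orange c [ 557.8 -316. ] size [61.6 57.6] long axis 6.5 px [261. 178.]
orange c [ 427.8 -358.5] size [2.  4.4] long axis 97.1 px [227.   2.]
cur [ 0.5603 -0.3154  0.1977] 97.5 -> xyz [ 2.43 11.21 -0.07] yaw -2.17 F [ 0.1 -0.1 -0.6] gap 78.4 t 25.2
```

View pics/w17b.png

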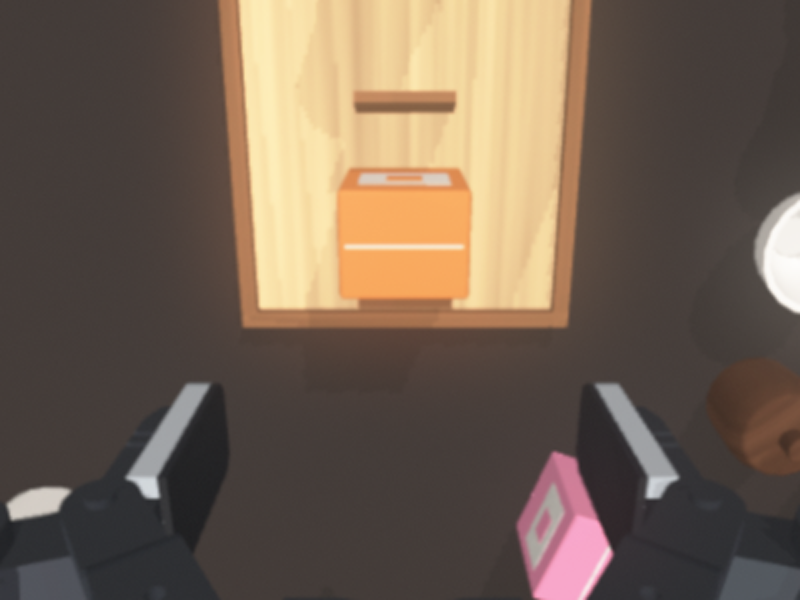

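The orange carton stands in the gap, square to the tray; its top face spans rows 189–298 of the crop, with the near upright at rows 92–112.

```bash
python3 - <<'E'
from h import *
c=np.load('w17.npy',allow_pickle=True).item()
a=np.radians(7.5);C=np.array([.490,-.3237]);X=np.array([np.cos(a),np.sin(a)]);Y=np.array([-X[1],X[0]])
for n,u,v,z in[('o near',404,189,.068),('o far',404,298,.068),('o L',340,240,.068),('o R',469,240,.068),('o near base',405,168,.008),('u1 92',405,92,.047),('u1 104',405,104,.047),('u1 112',405,112,.047),('u1 112 base',405,112,.008),('u1L',354,104,.047),('u1R',456,104,.047),('rim far',405,327,.014),('u2 lip',405,308,.047)]:
    d=plane(c,60+u/2,60+v/2,z)[:2]-C; print(n,np.round([d@X*1000,d@Y*1000],1))
E
```

```text
o near [47.4 -0.7]
o far [94.8 -0.7]
o L [ 69.  -27.5]
o R [68.9 26.5]
o near base [48.4 -0.2]
u1 92 [ 9.8 -0.3]
u1 104 [14.8 -0.3]
u1 112 [18.1 -0.3]
u1 112 base [21.2 -0.2]
u1L [ 14.8 -22. ]
u1R [14.7 21.4]
rim far [ 1.307e+02 -1.000e-01]
u2 lip [107.4  -0.2]
```

drive_tool(motion=[[[74,2.43,11.2,0,-1],[74,2.43,11.2,0,-2],[74,2.43,11.2,0,-2.17],[74,2.43,11.2,0,-2.17],[74,2.43,11.2,0,-2.17],[74,2.43,11.2,0,-2.17],[74,2.43,11.2,0.5,-2.17],[74,2.43,11.2,1.2,-2.17],[74,2.43,11.2,1.2,-2.17],[74,2.43,11.2,1.2,-2.17]]])

```text
t: 26.2
tcp_pos: [0.444, 0.0078, 0.1608]
tool_rot: [-0.215, 0.977, 0.001, -0.001]
force: [0.2, -0.5, 0.6]
finger_gap: 0.863
gripper_force: 0.0
```

drive_tool(motion=[[[74,0,0,0,0],[74,0,0,0,0]]])

```text
t: 26.4
tcp_pos: [0.4454, 0.0068, 0.1622]
tool_rot: [-0.215, 0.977, -0.0, 0.001]
force: [-0.5, 0.2, 0.2]
finger_gap: 0.868
gripper_force: 0.0
```

```bash
python3 - <<'E'
from h import *
im,c=snap('wrist','w18');carton(im,c,'green'); goto(.444,.0085,.019,114.9)
E
```

```text
green c [441.1   6.7] size [25.9 54.5] long axis 114.8 px [262. 188.]
cur [0.4452 0.0069 0.1622] 114.8 -> xyz [0.02 0.07 4.77] yaw -0.01 F [-0.1 -0.  -0.2] gap 74.0 t 26.4
```

drive_tool(motion=[[[74,0.06,0.05,1.5,0],[74,0.06,0.05,3,0],[74,0.06,0.05,4.5,0],[74,0.06,0.05,4.77,0],[74,0.06,0.05,4.77,0],[40,0.06,0.05,4.77,0],[40,0.06,0.05,4.77,0],[40,0.06,0.05,4.77,0],[40,0.06,0.05,4.77,0],[40,0.06,0.05,4.77,0]]], squeeze=40)

```text
t: 27.45
tcp_pos: [0.4437, 0.0081, 0.0208]
tool_rot: [-0.215, 0.977, -0.001, 0.002]
force: [0.9, -1.1, 9.8]
finger_gap: 0.648
gripper_force: 43.3
```

drive_tool(motion=[[[40,0,0,-1,0],[40,0,0,-2.5,0],[40,0,0,-4,0],[40,0,0,-5,0],[40,0,0,-5,0],[40,0,0,-5,0],[40,0,0,-5,0]]])

```text
t: 28.15
tcp_pos: [0.4412, 0.0087, 0.1681]
tool_rot: [-0.215, 0.977, 0.0, -0.001]
force: [-1.5, 0.6, -0.5]
finger_gap: 0.648
gripper_force: 42.9
```

```bash
python3 - <<'E'
from h import *
im,c=snap('wrist','w19');s=manip.sense();p=s['tcp_pos'];T=R.from_quat(s['tool_rot'])
h=cv2.cvtColor(im,cv2.COLOR_RGB2HSV)
col=h[200:340,255:270].astype(int)
print([(r,int(np.median(col[r-200,:,0])),int(np.median(col[r-200,:,1])),int(np.median(col[r-200,:,2]))) for r in range(230,338,3)])
for r in range(240,335,10): print(r,np.round(T.inv().apply(plane(c,262,r,p[2]+.041)-p)*1000,1)[0], end=' ')
goto(.5229,-.3192,.17,97.5)
E
```

```text
[(230, 61, 96, 148), (233, 59, 76, 155), (236, 27, 13, 197), (239, 43, 22, 188), (242, 61, 95, 150), (245, 61, 96, 151), (248, 61, 95, 151), (251, 61, 94, 154), (254, 52, 35, 198), (257, 28, 14, 202), (260, 28, 15, 205), (263, 48, 30, 210), (266, 61, 96, 156), (269, 61, 96, 156), (272, 61, 97, 157), (275, 61, 96, 157), (278, 61, 97, 160), (281, 61, 99, 199), (284, 62, 96, 229), (287, 61, 84, 245), (290, 62, 83, 245), (293, 62, 83, 245), (296, 62, 83, 245), (299, 62, 83, 245), (302, 62, 84, 245), (305, 62, 84, 245), (308, 61, 60, 244), (311, 0, 0, 255), (314, 62, 81, 245), (317, 62, 84, 245), (320, 62, 85, 245), (323, 63, 86, 245), (326, 63, 86, 245), (329, 62, 86, 245), (332, 62, 87, 244), (335, 59, 83, 135)]
240 28.8 250 25.2 260 21.5 270 17.7 280 13.8 290 9.8 300 5.7 310 1.5 320 -2.8 330 -7.2 cur [0.4411 0.0087 0.1677] 114.9 -> xyz [  2.12 -11.06  -0.09] yaw 2.17 F [ 0.1 -0.1 -0.6] gap 55.6 t 28.2
```

drive_tool(motion=[[[40,2.09,-11.07,0,1],[40,2.09,-11.07,0,2],[40,2.09,-11.07,0,2.17],[40,2.09,-11.07,0,2.17],[40,2.09,-11.07,0,2.17],[40,2.09,-11.07,0,2.17],[40,2.09,-11.07,0,2.17],[40,2.09,-11.07,0,2.17],[40,2.09,-11.07,0,2.17],[40,2.09,-11.07,0,2.17]]])

```text
t: 29.2
tcp_pos: [0.5238, -0.3174, 0.167]
tool_rot: [-0.066, 0.998, 0.002, -0.002]
force: [0.6, -0.3, 0.6]
finger_gap: 0.652
gripper_force: 43.1
```

drive_tool(motion=[[[40,0,0,1,0],[40,0,0,2,0],[40,0,0,2.1,0],[40,0,0,2.1,0],[40,0,0,2.1,0]]])

```text
t: 29.7
tcp_pos: [0.5258, -0.3191, 0.1069]
tool_rot: [-0.066, 0.998, -0.001, 0.001]
force: [0.0, -0.5, -0.2]
finger_gap: 0.646
gripper_force: 43.0
```

```bash
python3 - <<'E'
from h import *
im,c=snap('wrist','w20')
for i in range(4): manip.snapshot('wrist');goto(.5239,-.3192,.03,97.5)
E
```

```text
cur [ 0.526  -0.3197  0.1074] 97.5 -> xyz [0.07 0.03 2.58] yaw 0.01 F [-0.5 -1.  -0.4] gap 55.5 t 29.8
cur [ 0.5259 -0.3197  0.1073] 97.5 -> xyz [0.07 0.03 2.58] yaw 0.0 F [ 0.6 -0.6 -0.1] gap 55.8 t 29.9
cur [ 0.5257 -0.3197  0.1071] 97.5 -> xyz [0.06 0.03 2.57] yaw 0.0 F [ 0.   0.4 -0.5] gap 55.5 t 29.9
cur [ 0.5256 -0.3197  0.1069] 97.5 -> xyz [0.06 0.03 2.56] yaw 0.0 F [ 0.2 -0.1 -0.1] gap 55.8 t 29.9
```

drive_tool(motion=[[[40,0.05,0.02,0.2,0],[40,0.05,0.02,0.3,0],[40,0.05,0.02,0.3,0],[40,0.05,0.02,0.3,0],[40,0.05,0.02,0.3,0]]])

```text
t: 30.45
tcp_pos: [0.5235, -0.3189, 0.0966]
tool_rot: [-0.066, 0.998, -0.0, -0.0]
force: [0.2, 0.5, -1.3]
finger_gap: 0.652
gripper_force: 43.0
```

```bash
python3 - <<'E'
from h import *
im,c=snap('wrist','w21')
goto(.5239,-.3192,.03,97.5)
E
```

```text
cur [ 0.5235 -0.319   0.0967] 97.5 -> xyz [-0.01 -0.01  2.22] yaw 0.0 F [-0.8  0.3 -0.5] gap 55.5 t 30.5
```

Aligned. I'll insert it gently and watch the force.

drive_tool(motion=[[[40,0,0,0.4,0],[40,0,0,0.8,0],[40,0,0,1.1,0],[40,0,0,1.3,0],[40,0,0,1.3,0]]])

```text
t: 31.0
tcp_pos: [0.5227, -0.3182, 0.0561]
tool_rot: [-0.066, 0.998, 0.001, -0.001]
force: [-0.3, -0.3, -0.4]
finger_gap: 0.646
gripper_force: 43.0
```

drive_tool(motion=[[[40,0,0,0.2,0],[40,0,0,0.4,0],[40,0,0,0.6,0],[40,0,0,0.8,0],[40,0,0,0.88,0],[40,0,0,0.88,0]]])

```text
t: 31.6
tcp_pos: [0.5232, -0.3187, 0.0308]
tool_rot: [-0.066, 0.998, 0.0, -0.0]
force: [-0.2, -0.2, -0.9]
finger_gap: 0.647
gripper_force: 43.0
```

drive_tool(motion=[[[40,0,0,0.05,0],[40,0,0,0.08,0],[40,0,0,0.08,0]]])

```text
t: 31.9
tcp_pos: [0.5235, -0.3189, 0.029]
tool_rot: [-0.066, 0.998, -0.0, 0.0]
force: [0.1, 0.1, -1.0]
finger_gap: 0.649
gripper_force: 43.0
```

drive_tool(motion=[[[78,0,0,0,0],[78,0,0,0,0],[78,0,0,0,0],[78,0,0,0,0],[78,0,0,-0.5,0],[78,0,0,-2,0],[78,0,0,-4,0],[78,0,0,-5.7,0],[78,0,0,-5.7,0]]])

```text
t: 32.8
tcp_pos: [0.5265, -0.3213, 0.2078]
tool_rot: [-0.066, 0.998, -0.005, 0.005]
force: [0.3, -1.1, -0.4]
finger_gap: 0.914
gripper_force: 0.0
```

drive_tool(motion=[[[78,-3,0,-1,0],[78,-3,0,-1,0],[78,-3,0,-1,0],[78,-3,0,-1,0],[78,-3,0,-1,0]]])

```text
t: 33.3
tcp_pos: [0.6111, -0.3066, 0.229]
tool_rot: [-0.065, 0.998, 0.001, -0.001]
force: [-0.3, -0.7, 0.9]
finger_gap: 0.911
gripper_force: 0.0
```

```bash
python3 - <<'E'
from h import *
a=np.radians(7.5);C=np.array([.490,-.3237]);X=np.array([np.cos(a),np.sin(a)]);Y=np.array([-X[1],X[0]])
im,c=snap('wrist','w22'); np.save('w22.npy',c,allow_pickle=True)
for k in('orange','green'): carton(im,c,k,.068)
it,ct=snap('top','top9'); print(manip.sense()['t'])
for k in('yellow','blue','purple','red'):
    for q in comps(it,k)[:1]:
        e=cv2.fitEllipse(q); p=plane(ct,*e[0],.07); print(k,e[0],p[:2],'tray',np.array([X,Y])@(p[:2]-C))
w=cv2.resize(im[:,:,::-1],(400,300)); t=cv2.resize(it[110:300,60:460,::-1],(800,380)); o=np.zeros((600,800,3),np.uint8)
o[:380]=t; o[380:,:400]=cv2.resize(im[20:185,100:400,::-1],(400,220)); s=manip.snapshot('scene')[110:275,80:380,::-1]; o[380:,400:]=cv2.resize(s,(400,220))
cv2.imwrite('pics/fin.png',o)
E
```

```text
orange c [ 560.5 -315.7] size [49.2 56.5] long axis 98.4 px [257. 118.]
orange c [ 595.6 -310.3] size [ 6.5 40.1] long axis 97.5 px [258. 158.]
green c [ 522.6 -318.3] size [22.  53.8] long axis 97.5 px [260.  74.]
33.4
purple (252.6712188720703, 144.2543487548828) [0.63946565 0.00836902] tray [0.19153066 0.30971894]
```

View pics/fin.png

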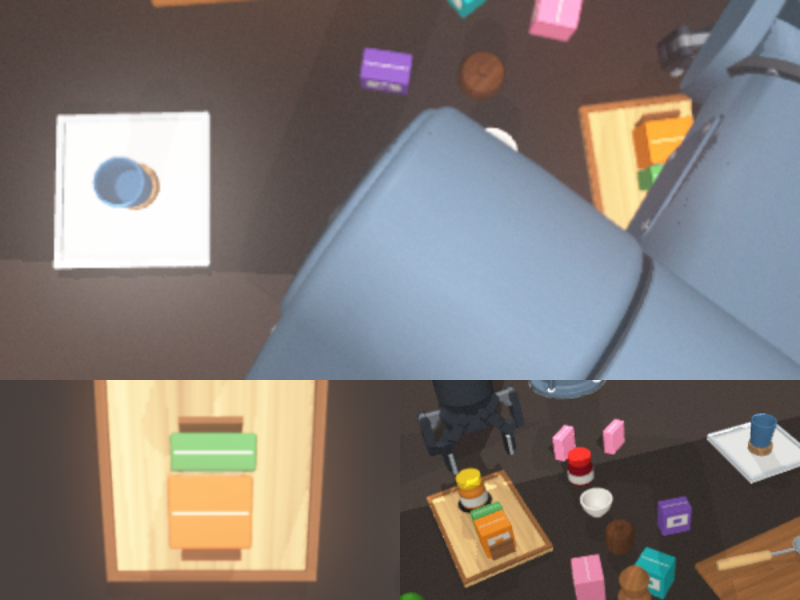

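The last view shows green and orange upright and square in the gap, the honey on the inlay, and the cup on the coaster. The purple carton and jam jar haven't moved. One check of the cup's centring before I hand in.

```bash
python3 - <<'E'
from h import *
ct=manip.camera_model('top'); c=plane(ct,60+119/2,110+182/2,.086)
print('cup',c,'err to coaster mm',(c[:2]-[.509,.301])*1000)
if np.linalg.norm(c[:2]-[.509,.301])<.008: print(manip.sign_off())
E
```

```text
cup [0.50705476 0.29890265 0.086     ] err to coaster mm [-1.94523578 -2.0973506 ]
the job is handed in; nothing more can be done
None
```

The job is handed in after about 33 s of robot time: the green and orange cartons are upright in the wooden tray's gap with the honey on the inlay, the blue cup is on the coaster about 5 mm from the white tray's middle, the purple carton and jam jar are where they stood, and everything is released.

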